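Find the fullest screw tin by heft

TASK

Lift the screw caddy off the middle tin by its bar and stand it on the rubber mat, then heft the three closed tins one by one from the robot's left to its right, standing each back upright on the board, to feel which is heaviest. Finish while holding the heaviest tin up in the gripper, upright and a good 20 cm above the bench, with the other two standing on the board. Keep caddy and tins upright and leave the other things alone.

Things in the scene. Friction and masses are not known exactly. Their poses are not given: they have to be found in the camera images.
- tin_1: one of three closed metal screw tins, alike but for weight: an upright plain cylinder, 60 mm in diameter, 90 mm high, flat lid without knob. They weigh 0.2 to 0.9 kg; one is heavier than each of the others by at least 0.2 kg. Contents do not shift. Any tin may stand at any place: the name tells nothing. Origin: centre of its underside, z up its axis
- tin_2: one of three closed metal screw tins, alike but for weight: an upright plain cylinder, 60 mm in diameter, 90 mm high, flat lid without knob. They weigh 0.2 to 0.9 kg; one is heavier than each of the others by at least 0.2 kg. Contents do not shift. Any tin may stand at any place: the name tells nothing. Origin: centre of its underside, z up its axis
- tin_3: one of three closed metal screw tins, alike but for weight: an upright plain cylinder, 60 mm in diameter, 90 mm high, flat lid without knob. They weigh 0.2 to 0.9 kg; one is heavier than each of the others by at least 0.2 kg. Contents do not shift. Any tin may stand at any place: the name tells nothing. Origin: centre of its underside, z up its axis
- caddy: open wooden screw caddy, about 0.22 kg, at the start on the lid of the middle tin: tray 100 x 100 mm, 26 mm high, an upright cheek 36 mm wide at its +y and -y ends, and between them a level bar along its y axis, 14 mm thick (x), 88 mm long, from 60 to 84 mm above its underside. Its screws are part of it. Origin: centre of its underside
- board: dark wooden board lying fixed on the bench, 90 mm (x) by 330 mm (y) and 12 mm thick, on which the tins stand in a row along its y axis. Origin: centre of its underside. Its yaw varies by up to 0.25 rad
- mat: black rubber mat lying fixed on the bench to the robot's right of the board, 170 mm (x) by 180 mm (y), 5 mm thick. Origin: centre of its underside
- place_left (a point): top face of the board at its left place (towards +y, the robot's left), 105 mm from the middle; a tin starts within 6 mm of it along each axis
- place_middle (a point): top face of the board at its middle place, under the tin that carries the caddy; a tin starts within 6 mm of it along each axis
- place_right (a point): top face of the board at its right place (towards -y, the robot's right), 105 mm from the middle; a tin starts within 6 mm of it along each axis
- tape_measure: black tape measure, 35 x 62 x 58 mm high, behind the row of tins (on the far side from the robot). Origin: centre of its underside; a bystander, to be left alone
- offcut: offcut of dark wood lying flat, 50 x 110 x 22 mm high, between the robot and the row of tins. Origin: centre of its underside; a bystander, to be left alone
- screwdriver: screwdriver lying between the robot and the mat; a bystander, to be left alone
- mallet: wooden mallet lying at the left, about 330 mm long; head 85 mm high. Origin: on the bench under the handle; a bystander, to be left alone
- try_square: try square lying at the right, stock 120 mm, blade 160 mm, 18 mm high. Origin: under the centre of the stock; a bystander, to be left alone

How it is judged:
By the outcome, as a careful person would: the job done as asked, in the order asked, and still so for the second after the job is handed in, while the arm keeps its last pose, push and grip.
It also fails if it takes over 72 s, if anything falls off the work surface, if the arm or the gripper's body presses on something with over 40 N, if the wrist force passes 120 N, or if a joint passes its speed limit or range.

ROBOT

A 6-joint arm with a two-finger parallel gripper is mounted at the origin on the work surface. World frame = base frame: x ahead of the robot, y to its left, z up, the work surface at z = 0. Lengths are in m, angles in rad, forces in N, time in s.
With the tool pointing down it reaches from about 0.25 to 0.8 m from the base axis. Payload 3.9 kg.
Tool frame: the origin (TCP) lies at the very end of the fingers, on their centre line; the grasp point (between the pads) lies bot.pinch_z behind it (bot.pinch_z is the distance from the TCP to the grasp point, in m); x points along the fingers, y is the direction in which the jaws open and shut, and the axes are right-handed (so a half turn about x gives the same grasp; the last joint's range is limited). The gripper opens to 85 mm and grips with 20 to 120 N. Pads are 22 mm wide; open, the fingers measure 114 mm over their backs; the gripper's body (76 mm by 85 mm) begins 54 mm behind the grasp point. The pads swing forward as they close: fully open they stand 13 mm farther back than shut.
Start: joints at [1.132, 0.26, -0.138, 1.173, 0, 1.571], TCP at [0.223, 0.475, 0.231] pointing down, gripper open.
Joint ranges: [-2.78, 2.78], [-0.83, 1.72], [-1.28, 1.37], [-1.9, 2.12], [-1.57, 1.48], [-3.14, 3.14]. Speed limits (rad/s): [2.57, 2.57, 3.14, 3.14, 3.14, 3.14].

INTERFACE

Orientations are given as a 3x3 rotation matrix whose columns are the frame's x, y, z axes.
In Python, from cell import bot gives the robot as it stands. The module is installed in compiled form; this text tells all that it offers.
- The arm moves only by the tool arm_command, never from a script. Its argument "steps" is one flat list of numbers, 4 for each row, row after row: the shift along the world's x, y, z in cm, then the turn about the world's z in rad. In form: [tx, ty, tz, turn, tx, ty, tz, turn, ...]. A call has 1 to 10 rows; each row shifts and turns the commanded pose from where the row before left it; what a row does not reach is not made up. A row lasts 1/12 s, in which the tool goes at most 41.7 mm and 7.16 degrees, less where a joint would pass 70% of its speed; a pose out of reach is approached as far as the arm can. A call with a gripper value outside its range is refused whole. "gripper" is the closure, from -1 (fully open) to 1 (shut), set as the call begins (left out, the last holds). The fingers move at their own pace and stop on an object; the grip force is fixed at half the most. Time passes only in rows, so rows that do not move let the fingers close. It gives the time, the measured TCP pose, the force and the opening at its end, in the units of the state.
- bot.get_state(): the state, without advancing time (a new reading comes with each control period).
- bot.read_camera(name): name is "scene" or "top" or "wrist"; returns (picture, depth): 420x560x3 uint8, red, green, blue; 420x560 float32, m along the optical axis (not along the pixel's ray), 0 where there is no reading.
- bot.calibration(name): a dict with "intrinsics" (3x3 intrinsics, pixels), "R" (3x3) and "t" (3): a world point X has camera coordinates R X + t. Camera axes: x right, y down, z forward; pixel columns grow to the right and rows downward; lengths in m; the calibration is good to about 2 mm. A picture is of the moment at which its call begins: read the wrist's pose just before it. calibration takes no time and is no camera call; for the wrist camera it gives the pose at the moment of the call.
- bot.close_job(): hands the job in, once; it reports no verdict.
The state is a dict: "t": time; "joint_positions": joint angles; "dq": joint speeds; "joint_efforts": joint torques, N m; "eef_pos": TCP position; "tool_rot": TCP orientation; "ft_force": force on the tool from outside, world axes, zero at the start; "torque": the same for the moment, N m; "gripper_width": opening from 0.0 (shut) to 1.0 (fully open).
Only numpy, scipy, OpenCV 4.12 (cv2) and the standard library are available. Lean on these libraries where they do the work, as an engineer would, in place of code of your own. Each camera call takes 0.05 s, during which the arm holds its last target.

## Working session

There is one attempt and no reset: what is moved stays moved. The work goes in short steps, Python scripts to look and compute and a tool call to move; the robot and the scene stay as the last step left them, time stands still between calls to the robot, and variables do not carry over. Pictures are saved under pics/ and viewed, and the job is handed in when it is done.

Besides the shell and the picture viewer there is one more tool, called after "Call:" by a JSON object that holds its "api" and its "payload", one argument or row to a line. arm_command: Moves the arm, as the interface text tells. Its arguments: {"type":"object","properties":{"steps":{"type":"array"},"gripper":{"type":"number"}},"required":["steps"]}

```bash
mkdir -p pics; cat > h.py <<'E'
import numpy as np, cv2
from cell import bot
def grab(n,f):
    c=bot.calibration(n); p,d=bot.read_camera(n)
    cv2.imwrite(f'pics/{f}.png',p[:,:,::-1]); np.savez(f'pics/{f}.npz',p=p,d=d,K=c['intrinsics'],R=c['R'],t=c['t'])
    return p,d,c
def world(d,K,R,t):
    v,u=np.mgrid[:d.shape[0],:d.shape[1]]
    c=np.stack([(u-K[0,2])/K[0,0]*d,(v-K[1,2])/K[1,1]*d,d],-1)
    return (c-t)@R
E
python3 - <<'E'
from h import *
for n in ('scene','top'): grab(n,n+'0')
s=bot.get_state()
print({k:np.round(v,3).tolist() for k,v in s.items()}, bot.pinch_z)
for n in ('scene','top'):
    c=bot.calibration(n);print(np.round(-c['R'].T@c['t'],3))
E
```

```text
{'t': 0.1, 'joint_positions': [1.132, 0.261, -0.139, 1.173, -0.0, 1.571], 'dq': [0.0, 0.001, 0.004, -0.0, 0.001, 0.002], 'joint_efforts': [0.0, -40.651, 25.453, 0.01, 0.0, -0.0], 'eef_pos': [0.223, 0.475, 0.231], 'tool_rot': [[-0.001, 0.425, 0.905], [-0.002, 0.905, -0.425], [-1.0, -0.002, 0.0]], 'ft_force': [0.223, 0.062, -0.353], 'torque': [0.014, -0.019, -0.027], 'gripper_width': 1.0} 0.0187
[1.434 0.485 0.958]
[ 0.338 -0.068  1.701]
```

View pics/scene0.png

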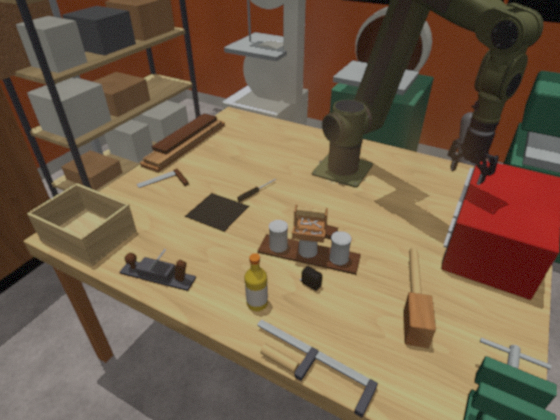

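View pics/top0.png

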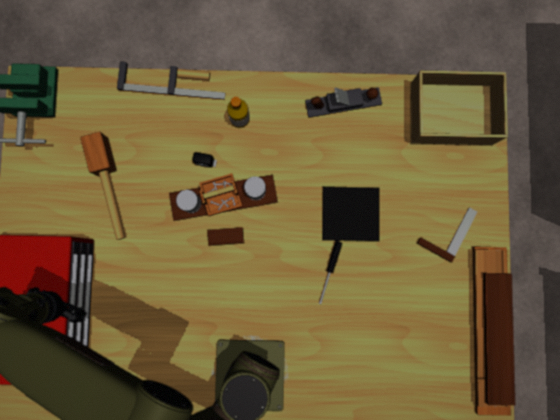

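The scene view shows three tins on the board, with the caddy on the middle one. In the top view the tins are at about (187,200) and (254,187), the caddy at (221,194) and the mat at (350,213). Next I'll measure them.

```bash
python3 - <<'E'
from h import *
z=np.load('pics/top0.npz'); W=world(z['d'],z['K'],z['R'],z['t']); p=z['p'].astype(int)
print(z['K'][0,0], z['d'][240,260], W[240,270],W[213,350])
cv2.imwrite('pics/topz.png',cv2.resize(z['p'][130:310,60:400,::-1],None,fx=2.3,fy=2.3,interpolation=cv2.INTER_CUBIC))
roi=np.zeros(p.shape[:2],bool); roi[165:225,160:285]=1
def st(m,n):
    q=W[m]; 
    r=cv2.minAreaRect((q[:,:2]*1000).astype(np.float32)); print(n,m.sum(),np.round(q.mean(0),4),np.round(np.median(q,0),4),'rect',np.round(r[0],1),np.round(r[1],1),round(r[2],1))
# tins lids: z~.102
cc=roi&(abs(W[...,2]-.102)<.012)
n,l,s,c=cv2.connectedComponentsWithStats(cc.astype(np.uint8))
for i in range(1,n):
    if s[i,4]>20: print(s[i],c[i]); st(l==i,'z.102')
st(roi&(W[...,2]>.105),'caddy all')
st(roi&(W[...,2]>.165),'caddy bar')
st(roi&(W[...,2]>.004)&(W[...,2]<.03),'board')
m=np.zeros_like(roi); m[180:248,315:385]=1
st(m&(p.sum(2)<110),'mat')
for nm,(a,b,c_,d) in dict(tape=(145,172,185,220),off=(225,248,200,248)).items():
    m=np.zeros_like(roi); m[a:b,c_:d]=1; st(m&(W[...,2]>.012),nm)
E
```

```text
546.965814119887 1.6992813 [ 0.40522134 -0.0534776  -0.00179459] [ 4.94303817e-01 -3.01644395e-01  4.31478863e-04]
[203 176  30  17 230] [217.47826087 184.32173913]
z.102 230 [0.5611 0.1032 0.1083] [0.561  0.1021 0.1084] rect [560.9 103. ] [27.  86.2] 17.5
[245 177  20  21 336] [254.61607143 186.66666667]
z.102 336 [ 0.5573 -0.0057  0.1022] [ 0.5569 -0.0064  0.1022] rect [557.1  -5.3] [59.7 56.4] 1.7
[177 190  21  21 347] [186.88760807 199.95100865]
z.102 347 [0.5138 0.1923 0.1017] [0.5135 0.1926 0.1019] rect [514.  192.2] [59.7 59.6] 0.0
[207 190  32  23 403] [222.21836228 201.33746898]
z.102 403 [0.5112 0.0878 0.1079] [0.5115 0.0886 0.108 ] rect [511.4  87.3] [43.6 87.6] 18.7
caddy all 1322 [0.5241 0.089  0.1706] [0.526  0.092  0.1132] rect [503.4  36.2] [340.9 190.6] 61.5
caddy bar 280 [0.5048 0.0718 0.3794] [0.5275 0.0844 0.1857] rect [433.2  40.3] [269.5 102.1] 28.1
board 1918 [0.5361 0.0896 0.0103] [0.5316 0.0504 0.0096] rect [544.3  99.5] [186.1 387.9] 1.2
mat 2986 [ 0.4904 -0.3012  0.0101] [ 0.4904 -0.3009  0.0054] rect [ 475.2 -223.9] [196.7 364.8] 13.0
tape 278 [0.6399 0.1527 0.0818] [0.6448 0.1559 0.0548] rect [514.7  44.1] [414.   58.7] 40.6
off 588 [0.4124 0.0818 0.042 ] [0.4133 0.082  0.022 ] rect [401.9  31.9] [223.6  79. ] 77.1
```

View pics/topz.png

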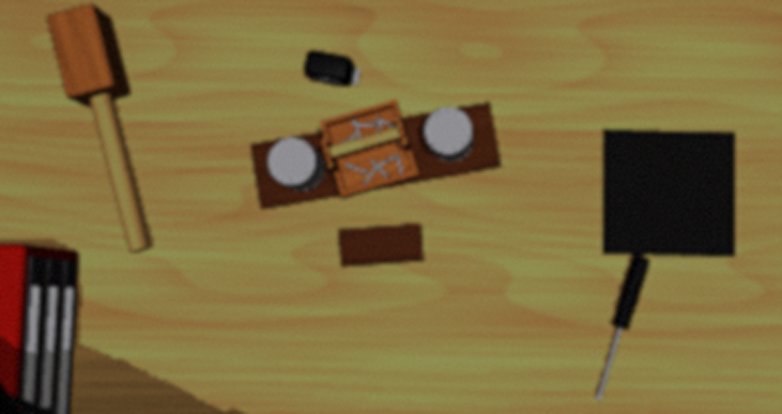

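```bash
python3 - <<'E'
from h import *
z=np.load('pics/top0.npz'); p=z['p']; K,R,t=z['K'],z['R'],z['t']; d=cv2.medianBlur(z['d'],3); W=world(d,K,R,t)
def cast(uv,zp):
    r=np.array([(uv[0]-K[0,2])/K[0,0],(uv[1]-K[1,2])/K[1,1],1.])@R; o=-R.T@t
    return (o+r*(zp-o[2])/r[2])[:2]
hsv=cv2.cvtColor(p,cv2.COLOR_RGB2HSV)
def roi(a,b,c,e):
    m=np.zeros(p.shape[:2],bool); m[a:b,c:e]=1; return m
def rect(m,zp,n,dep=False):
    v,u=np.nonzero(m); q=np.array([cast(x,zp) for x in np.c_[u,v]])*1000
    r=cv2.minAreaRect(q.astype(np.float32)); mu=q.mean(0); C=np.cov(q.T); w,V=np.linalg.eigh(C); a=V[:,1]
    print(n,m.sum(),'mean',mu.round(1),'rect',np.round(r,1) if 0 else (np.round(r[0],1),np.round(r[1],1),round(r[2],1)),'major dir deg',round(np.degrees(np.arctan2(a[1],a[0])),1))
cad=roi(165,225,195,245)
for lo,hi in((.172,.195),(.178,.192)): rect(cad&(W[...,2]>lo)&(W[...,2]<hi),.186,'bar')
rect(cad&(W[...,2]>.105)&(W[...,2]<.195),.128,'caddy')
# lids: bright, unsaturated
lid=(hsv[...,1]<60)&(hsv[...,2]>90)
rect(lid&roi(175,200,240,270),.102,'lidR'); rect(lid&roi(188,213,175,200),.102,'lidL')
b=(hsv[...,2]<95)&(W[...,2]<.03)&roi(170,225,165,282)
rect(b,.012,'board')
v=hsv[...,2]; rect((v<40)&roi(180,242,318,385),.005,'mat')
print(hsv[150:172:3,200],hsv[200,170:205:3,2])
rect((v<60)&roi(145,172,190,216),.058,'tape'); rect((W[...,2]>.012)&(W[...,2]<.04)&roi(222,250,200,248),.022,'off')
E
```

```text
bar 236 mean [529.2  92.5] rect (array([529. ,  92.1]), array([34.9, 99.9]), 18.1) major dir deg 107.5
bar 218 mean [529.8  92.6] rect (array([529.8,  92.3]), array([32.9, 99.9]), 18.3) major dir deg 108.1
caddy 1242 mean [529.1  93.1] rect (array([528.4,  94.6]), array([103.1, 105.9]), 17.4) major dir deg 98.3
lidR 337 mean [558.6  -5.4] rect (array([559.3,  -5.3]), array([59.5, 56.1]), 1.3) major dir deg 161.6
lidL 342 mean [514.8 194.2] rect (array([515.1, 194.9]), array([56.2, 58.9]), 1.2) major dir deg 98.4
board 1239 mean [528.5  84.1] rect (array([534.1,  95.7]), array([ 91.4, 328.2]), 11.3) major dir deg 101.8
mat 2943 mean [ 492.2 -302.4] rect (array([ 490.2, -302.2]), array([172.5, 168.7]), 90.0) major dir deg 90.8
[[ 25 127 144]
 [ 25 128  34]
 [120  17  15]
 [120  13  19]
 [ 60  14  18]
 [ 23  92  69]
 [ 27 122 146]
 [ 28 123 141]] [ 83  62 100 148 147 148 145 146 149  74  40 107]
tape 239 mean [644.  155.8] rect (array([644.2, 156. ]), array([63.5, 36.8]), 79.8) major dir deg 77.1
off 585 mean [413.3  83.7] rect (array([413.3,  83.9]), array([ 50. , 110.2]), 5.2) major dir deg 94.9
```

Call:
{"api": "arm_command", "payload": {
  "steps": [0,0,3,0,0,0,3.5,0,0,0,3.5,0,2,-2.5,0,-0.055,2,-2.5,0,-0.055,2,-2.5,0,-0.055,2,-2.5,0,-0.055,2,-2.5,0,-0.055,2,-2.5,0,-0.055,2,-2.5,0,-0.055],
  "gripper": -1
}}

```text
t: 0.93
eef_pos: [0.3635, 0.2988, 0.331]
tool_rot: [[-0.001, 0.735, 0.678], [-0.0, 0.678, -0.735], [-1.0, -0.001, -0.0]]
ft_force: [1.2, 0.4, -0.4]
gripper_width: 0.998
```

Call:
{"api": "arm_command", "payload": {
  "steps": [2,-2.5,0,-0.055,2,-2.5,0,-0.055,2,-2.5,0,-0.055,2,-2.5,0,-0.055,2,-2.5,0,-0.055,2,-2.5,0,-0.055,2,-2.5,0,-0.055,2,-2.5,0,-0.055,0.65,-0.75,-2,0,0,0,0,0]
}}

```text
t: 1.77
eef_pos: [0.5296, 0.0904, 0.3078]
tool_rot: [[-0.005, 0.954, 0.299], [-0.001, 0.299, -0.954], [-1.0, -0.005, -0.0]]
ft_force: [-0.7, 0.6, -0.4]
gripper_width: 0.999
```

```bash
python3 - <<'E'
from h import *
grab('wrist','w1'); s=bot.get_state(); print(s['t'],s['eef_pos'].round(4) if hasattr(s['eef_pos'],'round') else s['eef_pos'],np.round(s['tool_rot'],3),s['ft_force'])
E
```

```text
1.8167 [0.5286 0.0917 0.3091] [[-0.005  0.954  0.3  ]
 [-0.001  0.3   -0.954]
 [-1.    -0.005 -0.001]] [-1.17680083 -0.30121346  0.07016188]
```

View pics/w1.png

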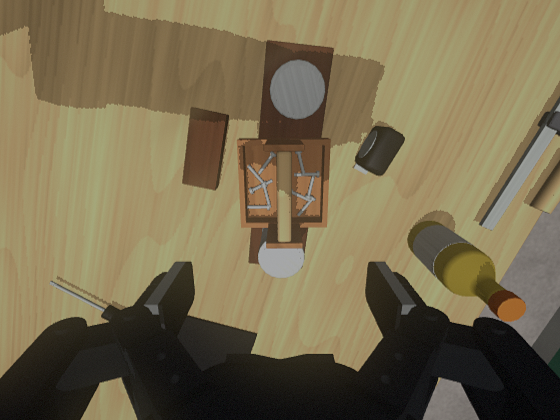

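The wrist view shows the bar upright at column ~285, rows 150–245, with its near lid at (281,258) and the far lid at (297,90). I'll measure from this view too.

```bash
python3 - <<'E'
from h import *
z=np.load('pics/w1.npz'); p=z['p']; K,R,t=z['K'],z['R'],z['t']; W=world(cv2.medianBlur(z['d'],3),K,R,t)
m=np.zeros(p.shape[:2],bool); m[130:262,225:345]=1
q=W[m&(W[...,2]>.178)&(W[...,2]<.196)]
r=cv2.minAreaRect((q[:,:2]*1000).astype(np.float32)); print(len(q),np.median(q,0).round(4),q.mean(0).round(4),r)
m[:]=0; m[160:235,270:300]=1
q=W[m&(W[...,2]>.178)&(W[...,2]<.196)]
r=cv2.minAreaRect((q[:,:2]*1000).astype(np.float32)); print(len(q),q.mean(0).round(4),r)
hsv=cv2.cvtColor(p,cv2.COLOR_RGB2HSV)
for n,(a,b,c,e) in dict(L=(50,130,260,335),).items():
    m[:]=0; m[a:b,c:e]=1; q=W[m&(abs(W[...,2]-.102)<.006)]; print(n,len(q),q.mean(0).round(4),cv2.minEnclosingCircle((q[:,:2]*1000).astype(np.float32)))
m[:]=0; m[235:280,250:310]=1; q=W[m&(abs(W[...,2]-.102)<.006)]
print('R',q.mean(0), cv2.minEnclosingCircle((q[:,:2]*1000).astype(np.float32)))
E
```

```text
1981 [0.532  0.0982 0.1856] [0.5321 0.0966 0.1853] ((532.99560546875, 94.32504272460938), (35.557159423828125, 99.9168930053711), 17.646291732788086)
1141 [0.5323 0.0962 0.1854] ((532.697509765625, 94.40167999267578), (13.706192016601562, 72.28191375732422), 18.056854248046875)
L 2581 [0.5166 0.1953 0.1023] ((516.7838134765625, 194.9090576171875), 30.58523178100586)
R [ 0.561146   -0.00885639  0.10213113] ((560.3735961914062, -4.195588111877441), 30.63848876953125)
```

Call:
{"api": "arm_command", "payload": {
  "steps": [0.2,0.1,-2,0.007,0,0,-3,0,0,0,-3,0,0,0,-2.5,0,0,0,-2,0,0,0,-1.5,0,0,0,-1,0,0,0,-0.6,0,0,0,0,0,0,0,0,0]
}}

```text
t: 2.65
eef_pos: [0.5318, 0.0943, 0.1561]
tool_rot: [[0.001, 0.951, 0.309], [0.0, 0.309, -0.951], [-1.0, 0.001, -0.0]]
ft_force: [0.2, 0.2, -0.9]
gripper_width: 1.002
```

Call:
{"api": "arm_command", "payload": {
  "steps": [0,0,0,0,0,0,0,0,0,0,0,0,0,0,0,0,0,0,0,0,0,0,0,0,0,0,0,0,0,0,0,0,0,0,0,0],
  "gripper": 1
}}

```text
t: 3.4
eef_pos: [0.5319, 0.0938, 0.1556]
tool_rot: [[0.001, 0.951, 0.309], [0.0, 0.309, -0.951], [-1.0, 0.001, 0.0]]
ft_force: [0.7, -0.4, 1.6]
gripper_width: 0.149
```

Call:
{"api": "arm_command", "payload": {
  "steps": [0,0,0.5,0,0,0,1,0,0,0,1.5,0,0,0,2,0,0,0,2,0,0,0,2,0,0,0,1,0,0,0,0,0,0,0,0,0]
}}

```text
t: 4.15
eef_pos: [0.5317, 0.0938, 0.2554]
tool_rot: [[0.001, 0.951, 0.309], [0.0, 0.309, -0.951], [-1.0, 0.001, 0.0]]
ft_force: [-0.1, 0.2, -1.8]
gripper_width: 0.154
```

```bash
python3 - <<'E'
from h import *
grab('scene','s2'); grab('wrist','w2'); s=bot.get_state(); print(s['t'],np.round(s['eef_pos'],4),s['ft_force'],s['gripper_width'])
z=cv2.imread('pics/s2.png')[130:320,170:460]; a=cv2.resize(z,None,fx=1.5,fy=1.5); b=cv2.resize(cv2.imread('pics/w2.png'),(378,284)); b=cv2.copyMakeBorder(b,0,a.shape[0]-284,0,0,0); a=cv2.resize(a,None,fx=.97,fy=1)
cv2.imwrite('pics/c2.png',np.hstack([a[:, :421],b]))
E
```

```text
4.25 [0.5307 0.0936 0.254 ] [-1.39180719 -0.15537118 -1.7260533 ] 0.159188838234792
```

View pics/c2.png

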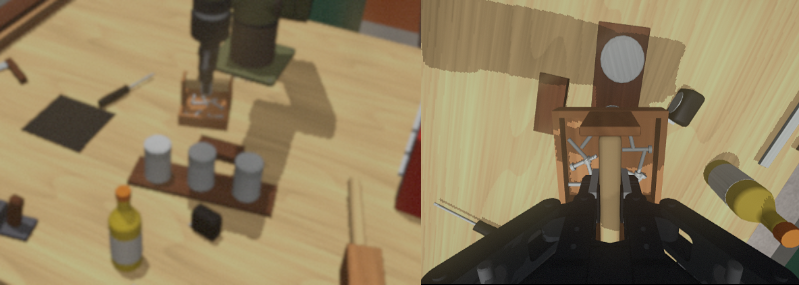

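Call:
{"api": "arm_command", "payload": {
  "steps": [-0.1,-1,0,-0.02,-0.2,-2.5,0,-0.03,-0.3,-3.4,0,-0.03,-0.3,-3.4,0,-0.03,-0.3,-3.4,0,-0.03,-0.3,-3.4,0,-0.03,-0.3,-3.4,0,-0.03,-0.3,-3.4,0,-0.03,-0.3,-3.4,0,-0.03,-0.3,-3.4,0,-0.03]
}}

```text
t: 5.08
eef_pos: [0.503, -0.2152, 0.2542]
tool_rot: [[-0.002, 1.0, 0.021], [0.001, 0.021, -1.0], [-1.0, -0.002, -0.001]]
ft_force: [0.4, -0.8, -1.2]
gripper_width: 0.149
```

Call:
{"api": "arm_command", "payload": {
  "steps": [-0.3,-3.4,-1,-0.024,-0.3,-3,-2,0,-0.3,-2,-3,0,0,-0.5,-3,0,0,0,-3,0,0,0,-2.5,0,0,0,-1.5,0,0,0,-1,0,0,0,-0.5,0,0,0,0,0]
}}

```text
t: 5.92
eef_pos: [0.4945, -0.302, 0.079]
tool_rot: [[-0.002, 1.0, -0.001], [0.001, -0.001, -1.0], [-1.0, -0.002, -0.001]]
ft_force: [0.4, 0.1, -1.5]
gripper_width: 0.154
```

Call:
{"api": "arm_command", "payload": {
  "steps": [0,0,-0.8,0,0,0,-0.6,0,0,0,-0.3,0,0,0,-0.1,0,0,0,0,0,0,0,0,0]
}}

```text
t: 6.42
eef_pos: [0.4958, -0.3023, 0.0626]
tool_rot: [[0.0, 1.0, 0.0], [-0.0, 0.0, -1.0], [-1.0, 0.0, 0.0]]
ft_force: [-0.4, -0.4, -1.1]
gripper_width: 0.154
```

Call:
{"api": "arm_command", "payload": {
  "steps": [0,0,-0.2,0,0,0,-0.1,0,0,0,0,0]
}}

```text
t: 6.67
eef_pos: [0.4955, -0.3022, 0.0592]
tool_rot: [[-0.0, 1.0, 0.0], [0.0, 0.0, -1.0], [-1.0, -0.0, -0.0]]
ft_force: [-0.2, 0.1, -2.2]
gripper_width: 0.155
```

Call:
{"api": "arm_command", "payload": {
  "steps": [0,0,-0.1,0,0,0,0,0,0,0,0,0]
}}

```text
t: 6.92
eef_pos: [0.4957, -0.3023, 0.0586]
tool_rot: [[0.0, 1.0, 0.0], [-0.0, 0.0, -1.0], [-1.0, 0.0, 0.0]]
ft_force: [-0.0, 0.8, 1.0]
gripper_width: 0.153
```

Contact: the force rose from −2 to +1 N. Now I'll open and rise.

Call:
{"api": "arm_command", "payload": {
  "steps": [0,0,0,0,0,0,0,0,0,0,0,0,0,0,0,0,0,0,0,0,0,0,0,0,0,0,0,0],
  "gripper": -1
}}

```text
t: 7.5
eef_pos: [0.4956, -0.3023, 0.0583]
tool_rot: [[0.0, 1.0, -0.0], [-0.0, -0.0, -1.0], [-1.0, 0.0, 0.0]]
ft_force: [-0.1, 0.6, -0.9]
gripper_width: 0.998
```

Call:
{"api": "arm_command", "payload": {
  "steps": [0,0,1,0,0,0,2,0,0,0,3,0,0,0,3.5,0,0,0,3.5,0,0,0,3.5,0,0,0,3.5,0,0,0,2,0,0,0,0,0]
}}

```text
t: 8.25
eef_pos: [0.4978, -0.3036, 0.285]
tool_rot: [[0.009, 1.0, -0.0], [-0.006, 0.0, -1.0], [-1.0, 0.009, 0.006]]
ft_force: [1.4, -0.4, 0.6]
gripper_width: 0.997
```

```bash
python3 - <<'E'
from h import *
grab('scene','s3'); s=bot.get_state(); print(s['t'],np.round(s['eef_pos'],4),s['ft_force'],s['gripper_width'])
cv2.imwrite('pics/s3z.png',cv2.resize(cv2.imread('pics/s3.png')[120:330,130:430],None,fx=2.2,fy=2.2))
E
```

```text
8.3 [ 0.497  -0.3031  0.2821] [ 0.72926771 -0.99018212 -0.30267861] 1.0015578160516179
```

View pics/s3z.png

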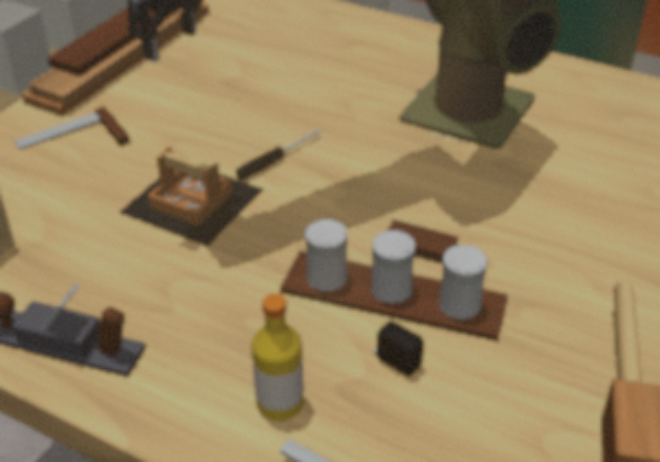

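The caddy stands on the mat and all three tins are upright. With the arm out of the way I'll measure the tins from the top.

```bash
cat > tins.py <<'E'
from h import *
def tins(f,n='top',zl=.102):
    p,d,c=grab(n,f); W=world(cv2.medianBlur(d,3),c['intrinsics'],c['R'],c['t'])
    m=(abs(W[...,2]-zl)<.007)&(W[...,0]>.44)&(W[...,0]<.64)&(W[...,1]>-.1)&(W[...,1]<.3)
    k,l,s,_=cv2.connectedComponentsWithStats(m.astype(np.uint8))
    for i in range(1,k):
        if s[i,4]>60:
            q=W[l==i]; e=cv2.minEnclosingCircle((q[:,:2]*1000).astype(np.float32)); print(n,s[i,4],q.mean(0).round(4),np.round(e[0],1),round(e[1],1))
E
python3 - <<'E'
from tins import *
tins('t4'); s=bot.get_state(); print(s['t'],np.round(s['eef_pos'],4))
z=np.load('pics/t4.npz');W=world(cv2.medianBlur(z['d'],3),z['K'],z['R'],z['t'])
cv2.imwrite('pics/t4z.png',cv2.resize(z['p'][130:310,60:400,::-1],None,fx=2.3,fy=2.3))
E
```

```text
top 329 [ 0.5579 -0.0056  0.102 ] [558.5  -5.8] 30.5
top 332 [0.5334 0.0908 0.102 ] [534.   90.9] 30.6
top 340 [0.5137 0.1928 0.1017] [514.2 193.7] 31.2
8.35 [ 0.496  -0.3025  0.2799]
```

View pics/t4z.png

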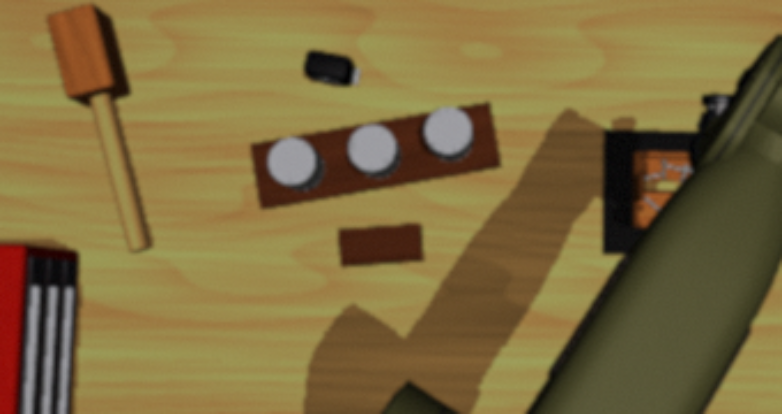

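Call:
{"api": "arm_command", "payload": {
  "steps": [0.1,1.5,0,0.02,0.1,2.5,0,0.02,0.1,3.5,0,0.02,0.1,3.5,0,0.02,0.1,3.5,0,0.02,0.1,3.5,0,0.02,0.1,3.5,0,0.02,0.1,3.5,0,0.02,0.1,3.5,0,0.02,0.1,2,0,0.02]
}}

```text
t: 9.18
eef_pos: [0.5034, 0.0066, 0.2766]
tool_rot: [[-0.004, 0.979, 0.203], [0.002, 0.203, -0.979], [-1.0, -0.004, -0.002]]
ft_force: [0.2, -0.1, -0.4]
gripper_width: 1.001
```

```bash
python3 - <<'E'
from tins import *
tins('w4','wrist'); s=bot.get_state(); print(s['t'],np.round(s['eef_pos'],4))
E
```

```text
wrist 1839 [0.5189 0.1802 0.1021] [517.3 191.5] 30.2
wrist 2912 [0.5355 0.0932 0.1022] [536.   92.6] 30.7
wrist 2256 [ 0.5597 -0.0027  0.102 ] [560.4  -4.2] 30.8
9.2333 [0.5038 0.0087 0.2766]
```

View pics/w4.png

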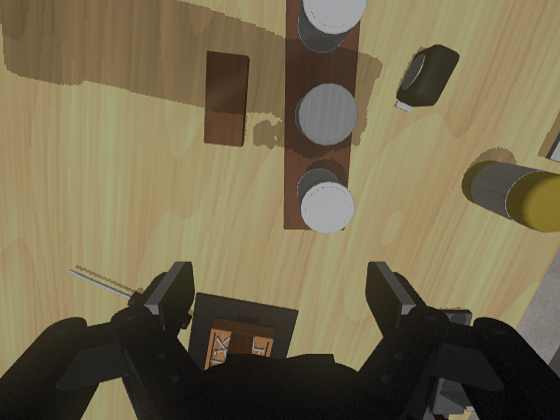

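Call:
{"api": "arm_command", "payload": {
  "steps": [0.1,2,0,0,0.2,3.5,0,0,0.2,3.5,0,0,0.2,3.5,0,0,0.2,3,0,0,0.1,2.15,0,0,0,1.5,0,0,0,0,0,0,0,0,0,0,0,0,0,0]
}}

```text
t: 10.07
eef_pos: [0.5146, 0.1936, 0.2773]
tool_rot: [[-0.002, 0.98, 0.199], [-0.001, 0.199, -0.98], [-1.0, -0.003, 0.001]]
ft_force: [0.1, 0.4, -0.5]
gripper_width: 1.002
```

Call:
{"api": "arm_command", "payload": {
  "steps": [0.1,0,-2,0,0,0,-3.5,0,0,0,-3.5,0,0,0,-3.5,0,0,0,-3,0,0,0,-2.5,0,0,0,-2,0,0,0,-1.5,0,0,0,-1,0,0,0,0,0]
}}

```text
t: 10.9
eef_pos: [0.5146, 0.1924, 0.0512]
tool_rot: [[-0.004, 0.98, 0.197], [-0.002, 0.197, -0.98], [-1.0, -0.005, 0.001]]
ft_force: [0.6, -0.2, -0.3]
gripper_width: 1.002
```

Call:
{"api": "arm_command", "payload": {
  "steps": [0,0,-0.4,0,0,0,-0.2,0,0,0,0,0]
}}

```text
t: 11.15
eef_pos: [0.5172, 0.1942, 0.0479]
tool_rot: [[0.001, 0.98, 0.198], [0.0, 0.198, -0.98], [-1.0, 0.001, -0.0]]
ft_force: [0.3, -0.1, 0.3]
gripper_width: 0.998
```

Call:
{"api": "arm_command", "payload": {
  "steps": [0,0,0,0,0,0,0,0,0,0,0,0,0,0,0,0,0,0,0,0,0,0,0,0],
  "gripper": 1
}}

```text
t: 11.65
eef_pos: [0.5169, 0.1945, 0.0483]
tool_rot: [[0.001, 0.98, 0.199], [0.001, 0.199, -0.98], [-1.0, 0.001, -0.0]]
ft_force: [-1.3, -0.3, 5.0]
gripper_width: 0.688
```

Call:
{"api": "arm_command", "payload": {
  "steps": [0,0,0,0,0,0,0,0,0,0,0.5,0,0,0,1,0,0,0,1.5,0,0,0,1.5,0,0,0,1,0,0,0,0.5,0,0,0,0,0,0,0,0,0]
}}

```text
t: 12.48
eef_pos: [0.5164, 0.1942, 0.1072]
tool_rot: [[-0.0, 0.98, 0.199], [-0.0, 0.199, -0.98], [-1.0, -0.0, 0.0]]
ft_force: [-0.2, 0.6, -3.2]
gripper_width: 0.69
```

Call:
{"api": "arm_command", "payload": {
  "steps": [0,0,0,0,0,0,0,0,0,0,0,0,0,0,0,0,0,0,0,0]
}}

```text
t: 12.9
eef_pos: [0.5163, 0.1942, 0.1069]
tool_rot: [[-0.001, 0.98, 0.199], [-0.0, 0.199, -0.98], [-1.0, -0.001, 0.0]]
ft_force: [0.5, -0.0, -4.0]
gripper_width: 0.692
```

```bash
python3 - <<'E'
from h import *
s=bot.get_state(); print(s['t'],np.round(s['ft_force'],2),np.round(s['torque'],3),np.round(s['joint_efforts'],2))
for i in range(5): bot.read_camera('wrist'); print(bot.get_state()['ft_force'][2].round(2))
grab('wrist','w5');print(bot.get_state()['ft_force'][2].round(2),np.round(bot.get_state()['eef_pos'],4))
E
```

```text
12.9 [ 0.54 -0.04 -4.01] [-0.035 -0.021  0.014] [ 0.000e+00 -4.678e+01  2.383e+01  1.000e-02  0.000e+00 -0.000e+00]
-3.62
-3.64
-3.6
-3.26
-4.04
-3.32 [0.5166 0.1943 0.1073]
```

View pics/w5.png

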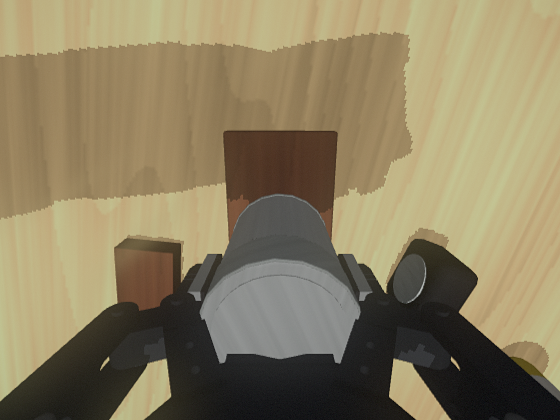

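The tin is held centrally and upright over the board. Its weight reads about 3.6 N, so roughly 0.37 kg. Now I'll set it back.

Call:
{"api": "arm_command", "payload": {
  "steps": [0,0,-0.5,0,0,0,-1.5,0,0,0,-1.5,0,0,0,-1.2,0,0,0,-0.6,0,0,0,-0.3,0,0,0,-0.2,0,0,0,-0.1,0,0,0,0,0,0,0,0,0]
}}

```text
t: 14.03
eef_pos: [0.5171, 0.1945, 0.0489]
tool_rot: [[0.001, 0.98, 0.199], [0.0, 0.199, -0.98], [-1.0, 0.001, -0.0]]
ft_force: [0.2, 0.1, -2.5]
gripper_width: 0.69
```

Call:
{"api": "arm_command", "payload": {
  "steps": [0,0,-0.1,0,0,0,0,0,0,0,0,0]
}}

```text
t: 14.28
eef_pos: [0.5172, 0.1945, 0.0483]
tool_rot: [[0.002, 0.98, 0.199], [0.001, 0.199, -0.98], [-1.0, 0.002, -0.0]]
ft_force: [-0.5, -0.4, 3.8]
gripper_width: 0.69
```

Seated (force +3.8 N, same as before the lift). Release and rise.

Call:
{"api": "arm_command", "payload": {
  "steps": [0,0,0,0,0,0,0,0,0,0,0,0,0,0,0,0,0,0,0,0,0,0,0,0],
  "gripper": -1
}}

```text
t: 14.78
eef_pos: [0.5165, 0.1943, 0.0472]
tool_rot: [[-0.0, 0.98, 0.199], [-0.0, 0.199, -0.98], [-1.0, -0.0, 0.0]]
ft_force: [0.1, -0.6, -0.3]
gripper_width: 0.998
```

Call:
{"api": "arm_command", "payload": {
  "steps": [0,0,1,0,0,0,2,0,0,0,3.5,0,0,0,3.5,0,0,0,3.5,0,0,0,3,0,0,0,1.5,0,0,0,0,0]
}}

```text
t: 15.45
eef_pos: [0.5191, 0.1952, 0.2327]
tool_rot: [[0.009, 0.98, 0.199], [0.003, 0.199, -0.98], [-1.0, 0.009, -0.001]]
ft_force: [0.1, 0.3, -0.3]
gripper_width: 0.998
```

Call:
{"api": "arm_command", "payload": {
  "steps": [0.2,-1.2,0,0,0.4,-2.5,0,0,0.5,-3,0,0,0.5,-2.3,0,0,0.2,-1.2,0,0,0,0,0,0,0,0,0,0]
}}

```text
t: 16.03
eef_pos: [0.5338, 0.0915, 0.2262]
tool_rot: [[-0.002, 0.98, 0.197], [0.0, 0.197, -0.98], [-1.0, -0.002, -0.001]]
ft_force: [0.1, 0.3, -0.3]
gripper_width: 0.997
```

```bash
python3 - <<'E'
from tins import *
grab('scene','s6'); s=bot.get_state(); print(s['t'],np.round(s['eef_pos'],4))
cv2.imwrite('pics/s6z.png',cv2.resize(cv2.imread('pics/s6.png')[120:330,130:430],None,fx=2.2,fy=2.2))
E
```

```text
16.0833 [0.5339 0.0923 0.2265]
```

View pics/s6z.png

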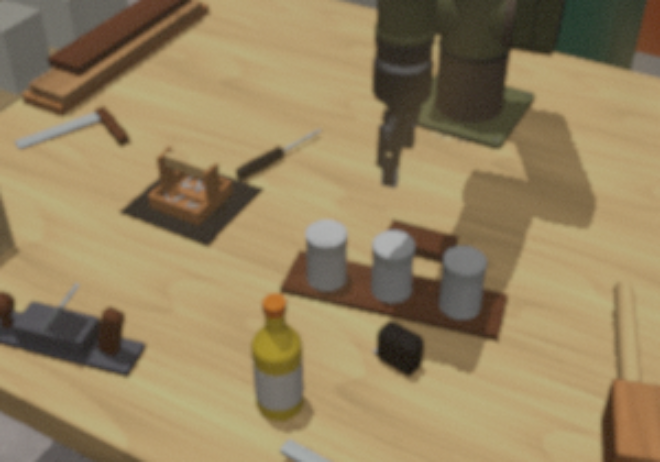

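The left tin stands upright again at (463,280) in the zoom. Next is the middle tin.

Call:
{"api": "arm_command", "payload": {
  "steps": [0,0,-2,0,0,0,-3.5,0,0,0,-3.5,0,0,0,-3,0,0,0,-2.5,0,0,0,-2,0,0,0,-1,0,0,0,-0.4,0,0,0,0,0,0,0,0,0]
}}

```text
t: 16.92
eef_pos: [0.5353, 0.0929, 0.0492]
tool_rot: [[0.001, 0.98, 0.199], [0.0, 0.199, -0.98], [-1.0, 0.001, -0.0]]
ft_force: [0.3, -0.3, 0.7]
gripper_width: 1.002
```

Call:
{"api": "arm_command", "payload": {
  "steps": [0,0,0,0,0,0,0,0,0,0,0,0,0,0,0,0,0,0,0,0,0,0,0,0,0,0,0,0],
  "gripper": 1
}}

```text
t: 17.5
eef_pos: [0.5354, 0.0924, 0.0499]
tool_rot: [[0.002, 0.98, 0.199], [0.001, 0.199, -0.98], [-1.0, 0.002, -0.0]]
ft_force: [-1.4, -0.0, 6.3]
gripper_width: 0.691
```

Call:
{"api": "arm_command", "payload": {
  "steps": [0,0,0.5,0,0,0,1,0,0,0,1.5,0,0,0,1.5,0,0,0,1,0,0,0,0.5,0,0,0,0,0,0,0,0,0,0,0,0,0,0,0,0,0]
}}

```text
t: 18.33
eef_pos: [0.5336, 0.0921, 0.1073]
tool_rot: [[-0.002, 0.98, 0.199], [-0.0, 0.199, -0.98], [-1.0, -0.002, -0.0]]
ft_force: [0.5, 0.2, -7.6]
gripper_width: 0.692
```

```bash
python3 - <<'E'
from h import *
for i in range(5): bot.read_camera('wrist'); print(bot.get_state()['ft_force'][2].round(2))
grab('wrist','w7');s=bot.get_state();print(s['ft_force'][2].round(2),np.round(s['eef_pos'],4),np.round(s['joint_efforts'],2))
E
```

```text
-7.85
-7.72
-7.6
-6.75
-6.47
-7.76 [0.5344 0.0922 0.108 ] [ 0.000e+00 -4.761e+01  2.486e+01  2.000e-02 -0.000e+00 -0.000e+00]
```

View pics/w7.png

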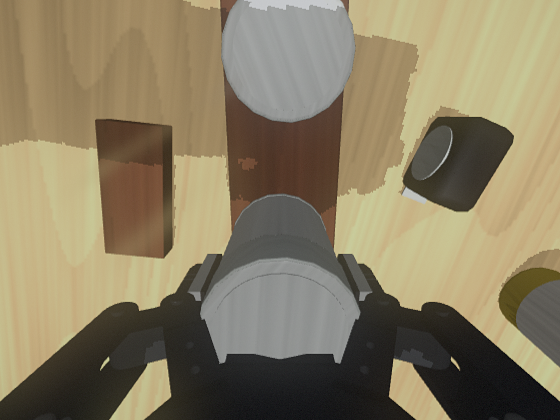

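The middle tin weighs about 7.4 N (roughly 0.75 kg) and is held upright, with the left tin standing at (288,55). Set it back.

Call:
{"api": "arm_command", "payload": {
  "steps": [0,0,-0.5,0,0,0,-1.5,0,0,0,-1.5,0,0,0,-1.2,0,0,0,-0.6,0,0,0,-0.3,0,0,0,-0.1,0,0,0,-0.1,0,0,0,0,0,0,0,0,0]
}}

```text
t: 19.47
eef_pos: [0.5352, 0.0924, 0.051]
tool_rot: [[0.001, 0.98, 0.199], [0.0, 0.199, -0.98], [-1.0, 0.001, 0.0]]
ft_force: [1.3, -0.2, -6.4]
gripper_width: 0.685
```

Call:
{"api": "arm_command", "payload": {
  "steps": [0,0,-0.1,0,0,0,0,0,0,0,0,0]
}}

```text
t: 19.72
eef_pos: [0.5353, 0.0924, 0.05]
tool_rot: [[0.002, 0.98, 0.199], [0.0, 0.199, -0.98], [-1.0, 0.002, 0.0]]
ft_force: [-0.5, 0.2, -3.6]
gripper_width: 0.69
```

Call:
{"api": "arm_command", "payload": {
  "steps": [0,0,-0.1,0,0,0,0,0,0,0,0,0]
}}

```text
t: 19.97
eef_pos: [0.5352, 0.0924, 0.0499]
tool_rot: [[0.002, 0.98, 0.199], [0.0, 0.199, -0.98], [-1.0, 0.002, 0.0]]
ft_force: [-2.6, -1.3, 5.1]
gripper_width: 0.688
```

Call:
{"api": "arm_command", "payload": {
  "steps": [0,0,0,0,0,0,0,0,0,0,0,0,0,0,0,0,0,0,0,0,0,0,0,0],
  "gripper": -1
}}

```text
t: 20.47
eef_pos: [0.5346, 0.0923, 0.0483]
tool_rot: [[0.0, 0.98, 0.199], [-0.0, 0.199, -0.98], [-1.0, 0.0, 0.0]]
ft_force: [-0.2, 0.6, 0.5]
gripper_width: 1.001
```

Call:
{"api": "arm_command", "payload": {
  "steps": [0,0,1,0,0,0,2,0,0,0,3.5,0,0,0,3.5,0,0,0,3.5,0,0,0,3,0,0,0,1.5,0,0,0,0,0]
}}

```text
t: 21.13
eef_pos: [0.5372, 0.0927, 0.2336]
tool_rot: [[0.009, 0.98, 0.199], [0.002, 0.199, -0.98], [-1.0, 0.009, 0.0]]
ft_force: [0.0, -0.1, 0.6]
gripper_width: 0.997
```

Call:
{"api": "arm_command", "payload": {
  "steps": [0.3,-1.2,0,0,0.6,-2.5,0,0,0.7,-2.8,0,0,0.6,-2.1,0,0,0.3,-1.1,0,0,0,0,0,0,0,0,0,0]
}}

```text
t: 21.72
eef_pos: [0.5588, -0.0051, 0.2271]
tool_rot: [[-0.003, 0.98, 0.197], [0.001, 0.197, -0.98], [-1.0, -0.002, -0.001]]
ft_force: [-0.4, 0.4, 0.1]
gripper_width: 1.002
```

```bash
python3 - <<'E'
from tins import *
grab('scene','s8'); s=bot.get_state(); print(s['t'],np.round(s['eef_pos'],4))
cv2.imwrite('pics/s8z.png',cv2.resize(cv2.imread('pics/s8.png')[120:330,130:430],None,fx=2.2,fy=2.2))
E
```

```text
21.7667 [ 0.5588 -0.0044  0.2274]
```

View pics/s8z.png

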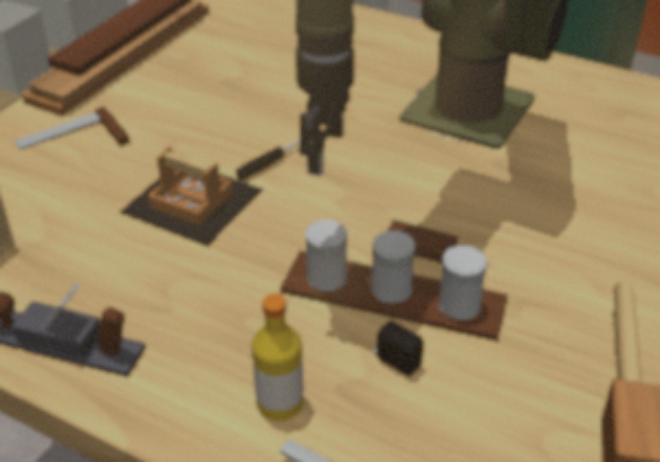

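The middle tin is upright again at (392,267). Now the right tin at (326,255).

Call:
{"api": "arm_command", "payload": {
  "steps": [0,0,-2,0,0,0,-3.5,0,0,0,-3.5,0,0,0,-3,0,0,0,-2.5,0,0,0,-2,0,0,0,-1,0,0,0,-0.5,0,0,0,0,0,0,0,0,0]
}}

```text
t: 22.6
eef_pos: [0.5603, -0.0043, 0.0492]
tool_rot: [[0.001, 0.98, 0.199], [0.0, 0.199, -0.98], [-1.0, 0.001, 0.0]]
ft_force: [0.5, 0.8, -0.0]
gripper_width: 1.001
```

Call:
{"api": "arm_command", "payload": {
  "steps": [0,0,0,0,0,0,0,0,0,0,0,0,0,0,0,0,0,0,0,0,0,0,0,0,0,0,0,0],
  "gripper": 1
}}

```text
t: 23.18
eef_pos: [0.5606, -0.0048, 0.05]
tool_rot: [[0.003, 0.98, 0.199], [0.0, 0.199, -0.98], [-1.0, 0.003, 0.0]]
ft_force: [-0.6, -0.9, 5.8]
gripper_width: 0.688
```

Call:
{"api": "arm_command", "payload": {
  "steps": [0,0,0.5,0,0,0,1,0,0,0,1.5,0,0,0,1.5,0,0,0,1,0,0,0,0.5,0,0,0,0,0,0,0,0,0,0,0,0,0,0,0,0,0]
}}

```text
t: 24.02
eef_pos: [0.5587, -0.0048, 0.1073]
tool_rot: [[-0.002, 0.98, 0.199], [0.0, 0.199, -0.98], [-1.0, -0.002, -0.0]]
ft_force: [-0.8, -0.6, -2.0]
gripper_width: 0.687
```

```bash
python3 - <<'E'
from h import *
for i in range(5): bot.read_camera('wrist'); print(bot.get_state()['ft_force'][2].round(2))
grab('wrist','w9');s=bot.get_state();print(s['ft_force'][2].round(2),np.round(s['eef_pos'],4),np.round(s['joint_efforts'],2))
E
```

```text
-3.48
-3.44
-3.39
-2.68
-3.47
-2.75 [ 0.5594 -0.0047  0.108 ] [-0.000e+00 -4.722e+01  2.378e+01  1.000e-02  0.000e+00 -0.000e+00]
```

View pics/w9.png

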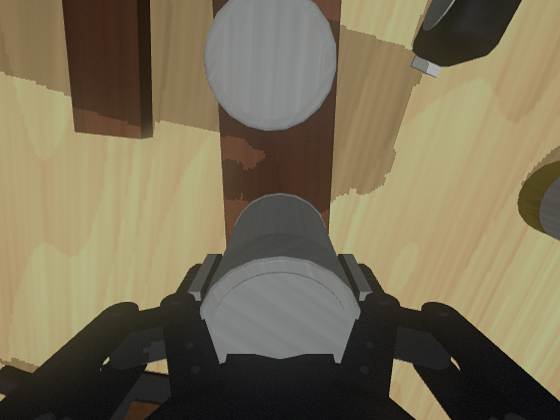

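The right tin weighs about 3.2 N, so the middle one is clearly the heaviest (3.6 / 7.4 / 3.2 N). Set the right tin back.

Call:
{"api": "arm_command", "payload": {
  "steps": [0,0,-0.5,0,0,0,-1.5,0,0,0,-1.5,0,0,0,-1.2,0,0,0,-0.6,0,0,0,-0.3,0,0,0,-0.1,0,0,0,-0.1,0,0,0,0,0,0,0,0,0]
}}

```text
t: 25.15
eef_pos: [0.5601, -0.0048, 0.0509]
tool_rot: [[0.001, 0.98, 0.199], [-0.0, 0.199, -0.98], [-1.0, 0.001, 0.0]]
ft_force: [0.3, -0.0, -2.7]
gripper_width: 0.694
```

Call:
{"api": "arm_command", "payload": {
  "steps": [0,0,-0.1,0,0,0,0,0,0,0,0,0]
}}

```text
t: 25.4
eef_pos: [0.5603, -0.0048, 0.05]
tool_rot: [[0.002, 0.98, 0.199], [0.0, 0.199, -0.98], [-1.0, 0.002, 0.0]]
ft_force: [1.2, 0.7, 0.7]
gripper_width: 0.69
```

Call:
{"api": "arm_command", "payload": {
  "steps": [0,0,-0.1,0,0,0,0,0,0,0,0,0]
}}

```text
t: 25.65
eef_pos: [0.5603, -0.0047, 0.05]
tool_rot: [[0.002, 0.98, 0.199], [-0.0, 0.199, -0.98], [-1.0, 0.002, 0.0]]
ft_force: [-1.6, 0.4, 7.4]
gripper_width: 0.689
```

Call:
{"api": "arm_command", "payload": {
  "steps": [0,0,0,0,0,0,0,0,0,0,0,0,0,0,0,0,0,0,0,0,0,0,0,0],
  "gripper": -1
}}

```text
t: 26.15
eef_pos: [0.5595, -0.0047, 0.0481]
tool_rot: [[-0.0, 0.98, 0.199], [-0.0, 0.199, -0.98], [-1.0, -0.0, -0.0]]
ft_force: [0.3, 0.2, 1.0]
gripper_width: 1.0
```

Call:
{"api": "arm_command", "payload": {
  "steps": [0,0,1,0,0,0,2,0,0,0,3.5,0,0,0,3.5,0,0,0,3.5,0,0,0,3,0,0,0,1.5,0,0,0,0,0]
}}

```text
t: 26.82
eef_pos: [0.5622, -0.0048, 0.2337]
tool_rot: [[0.009, 0.98, 0.199], [-0.0, 0.199, -0.98], [-1.0, 0.009, 0.002]]
ft_force: [0.4, -0.9, 0.7]
gripper_width: 0.997
```

Call:
{"api": "arm_command", "payload": {
  "steps": [-0.3,1.2,0,0,-0.6,2.5,0,0,-0.7,2.8,0,0,-0.6,2.1,0,0,-0.3,1.1,0,0,0,0,0,0,0,0,0,0]
}}

```text
t: 27.4
eef_pos: [0.5338, 0.0925, 0.2273]
tool_rot: [[-0.002, 0.98, 0.2], [-0.001, 0.2, -0.98], [-1.0, -0.002, 0.001]]
ft_force: [-0.5, 0.6, -1.0]
gripper_width: 0.999
```

```bash
python3 - <<'E'
from tins import *
grab('scene','s10'); s=bot.get_state(); print(s['t'],np.round(s['eef_pos'],4))
cv2.imwrite('pics/s10z.png',cv2.resize(cv2.imread('pics/s10.png')[120:330,130:430],None,fx=2.2,fy=2.2))
E
```

```text
27.45 [0.5342 0.0919 0.2276]
```

View pics/s10z.png

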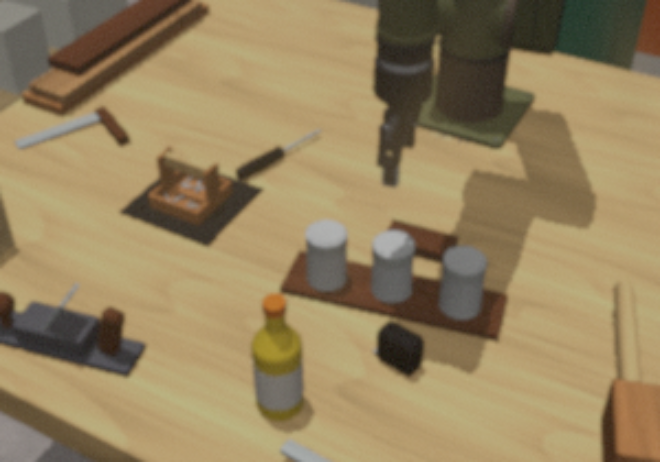

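All three tins stand at (326,255), (392,267) and (463,280), and the gripper is over the middle one. Grip and lift it about 26 cm.

Call:
{"api": "arm_command", "payload": {
  "steps": [0,0,-2,0,0,0,-3.5,0,0,0,-3.5,0,0,0,-3,0,0,0,-2.5,0,0,0,-2,0,0,0,-1,0,0,0,-0.5,0,0,0,0,0,0,0,0,0]
}}

```text
t: 28.28
eef_pos: [0.5355, 0.092, 0.0491]
tool_rot: [[0.001, 0.98, 0.198], [0.0, 0.198, -0.98], [-1.0, 0.001, 0.0]]
ft_force: [0.7, 0.2, -0.4]
gripper_width: 1.002
```

Call:
{"api": "arm_command", "payload": {
  "steps": [0,0,0,0,0,0,0,0,0,0,0,0,0,0,0,0,0,0,0,0,0,0,0,0,0,0,0,0],
  "gripper": 1
}}

```text
t: 28.87
eef_pos: [0.5354, 0.0923, 0.0499]
tool_rot: [[0.002, 0.98, 0.199], [0.0, 0.199, -0.98], [-1.0, 0.002, 0.0]]
ft_force: [-1.3, -0.3, 5.8]
gripper_width: 0.686
```

Call:
{"api": "arm_command", "payload": {
  "steps": [0,0,0.5,0,0,0,1,0,0,0,2,0,0,0,3,0,0,0,3,0,0,0,3,0,0,0,3,0,0,0,3,0,0,0,3,0,0,0,2,0]
}}

```text
t: 29.7
eef_pos: [0.5344, 0.0923, 0.2864]
tool_rot: [[0.002, 0.98, 0.199], [0.0, 0.199, -0.98], [-1.0, 0.002, 0.0]]
ft_force: [0.3, 0.4, -6.5]
gripper_width: 0.692
```

Call:
{"api": "arm_command", "payload": {
  "steps": [0,0,1.5,0,0,0,1,0,0,0,0,0,0,0,0,0,0,0,0,0,0,0,0,0,0,0,0,0,0,0,0,0]
}}

```text
t: 30.37
eef_pos: [0.534, 0.0922, 0.3074]
tool_rot: [[-0.002, 0.98, 0.199], [-0.0, 0.199, -0.98], [-1.0, -0.002, -0.0]]
ft_force: [0.8, 0.3, -6.3]
gripper_width: 0.688
```

```bash
python3 - <<'E'
from tins import *
grab('scene','s11'); tins('t11'); grab('wrist','w11'); s=bot.get_state(); print(s['t'],np.round(s['eef_pos'],4),np.round(s['ft_force'],2),s['gripper_width'],np.abs(s['dq']).max())
z=np.load('pics/s11.npz');W=world(cv2.medianBlur(z['d'],3),z['K'],z['R'],z['t'])
cv2.imwrite('pics/s11z.png',cv2.resize(cv2.imread('pics/s11.png')[100:330,130:430],None,fx=2.2,fy=2.2))
E
```

```text
top 331 [ 0.5577 -0.0056  0.102 ] [558.8  -5.7] 30.7
30.5167 [0.5344 0.0922 0.308 ] [-0.35 -0.36 -7.19] 0.6908202645832248 0.0038380093518515894
```

View pics/s11z.png

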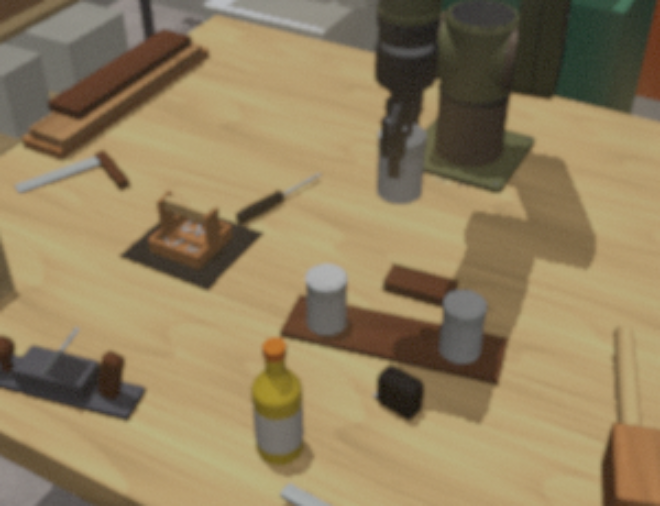

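View pics/w11.png

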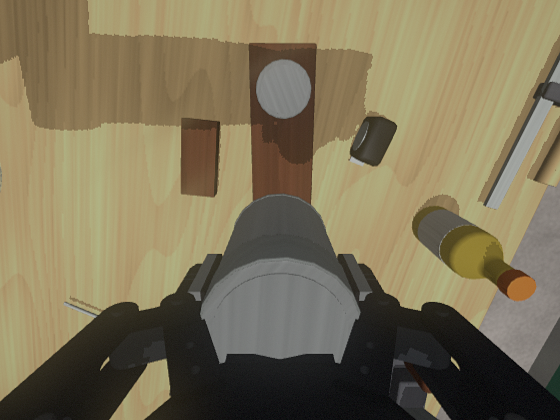

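The tin hangs upright with its underside about 27 cm up. The other two stand on the board at (326,300) and (462,327), and the caddy is on the mat at (190,230). I'll hand it in.

```bash
python3 - <<'E'
from cell import bot
s=bot.get_state(); print(s['t'],s['gripper_width'],s['ft_force'][2],s['eef_pos']); print(bot.close_job())
E
```

```text
30.5167 0.6908202645832248 -7.190900078140013 [0.53438366 0.09221904 0.30795402]
the job is handed in; nothing more can be done
None
```

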